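# Seat the punch in the pill die

### The job

Take the middle-sized of the three steel punches out of the wooden rack and fit it, shank down, into the bore of the steel pill die standing in the wooden tray: feel for the bore with light pressure, then press straight in, driving the stiff plug down, until the punch's collar sits flat on the die. Press gently, never forcing punch against die, then let go, and leave the other two punches standing in the rack.

Things in the scene. Friction and masses are not known exactly. Their poses are not given: they have to be found in the camera images.
- tray: Low square wooden tray fixed to the counter, 120 mm square, rim 18 mm high; origin at the centre of its underside, z up. In it, on a round steel plate, stands a steel die block, 60 mm square, turned any way and immovable.
- seat (a point): Point over the tray's centre at the height of the die's flat top, 60 mm above the tray's underside. A vertical blind bore, 21 mm across, with sharp edges (no chamfer) opens in the middle of the die's top, but the die stands off-centre: the middle of the bore lies 3 to 6 mm sideways from this point, in a direction that is not measured and differs every time.
- plug (a joint): Steel plug 19.6 mm across in the die's bore; slides down against about 9 N of friction and stays where left. Value: how far it is pushed down, m; at 0 its flat top lies 4 mm below the die's top; starts between 0 and 0.005; 0.026 when the right punch is home with its collar on the die; its own stop is deeper, at 0.030.
- punch_mid (a point): The punch to use, the middle-sized one: round, steel, 80 mm long, about 0.2 kg, z along its axis towards the grip end. This point is half-way up, 40 mm above the foot. It hangs upright in a loose hole of the rack, collar on the rack's top, foot 6 mm above the counter. When home in the die this point is 10 mm above seat's height.
- punch_foot (a point): Centre of that punch's flat, square-edged foot. Upwards from here: plain shank 20 mm across and 30 mm long; collar 36 mm across and 6 mm thick; round grip 24 mm across and 44 mm long. More than 70 N between the punch and the die or plug damages the bore's edge.
- rack: Wooden rack fixed to the counter, a bar 56 mm (x) by 230 mm (y) by 36 mm high, origin at the centre of its underside; three vertical holes 27 mm in diameter on its y axis at -75, 0 and +75 mm. The three punches hang in them, in any order.
- slim_mid (a point): The smallest punch, to be left alone: grip 14 mm in diameter, whole length 70 mm, collar 36 mm. Half-way up it.
- wide_mid (a point): The largest punch, to be left alone: grip 36 mm in diameter, whole length 92 mm, collar 46 mm. Half-way up it.
Not all that is in view belongs to the job. What is shaped like the part that bears punch_mid but blue, red or turquoise is not meant.

How it is judged:
On the way, in this order (a step that is already met when the one before it is completed fails the run):
1. the punch is lifted out of the rack, upright (height (world z) of punch_mid above 0.085 m and horizontal distance between punch_mid and tray above 0.05 m and angle between punch_mid's own z axis and vertical below 0.3 rad), for 0.1 s.
2. the punch is pressed home in the die (value of joint plug above 0.024 m and horizontal distance between punch_mid and tray below 0.011 m and z of punch_mid in the frame of tray between 0.067 and 0.0722 m and angle between punch_mid's own z axis and vertical below 0.07 rad), for 0.2 s.
At the end, for the whole second after the job is handed in: The punch stands upright (within 4 degrees) in the die's bore, its collar on the die's top to within about 2 mm, the plug pushed down more than 24 mm; it is released and at rest; the other two punches are within 25 mm of where they started (all of step 2 and linear speed of punch below 0.02 m/s and angular speed of punch below 0.2 rad/s and contact force between the fingers and punch below 0.1 N and distance of each of slim_mid, wide_mid from where it was at the start of the episode below 0.025 m); the robot touches nothing.
It fails at once if the punch is forced against the die or tray with more than 70 N (contact force between punch and tray above 70 N).
It fails at once if another punch is moved by more than 25 mm (distance of any of slim_mid, wide_mid from where it was at the start of the episode above 0.025 m).
It also fails if it takes over 72 s, if anything falls off the work surface, if the arm or the gripper's body presses on something with over 40 N, if the wrist force passes 120 N, or if a joint passes its speed limit or range.

### The arm

A 6-joint arm with a two-finger parallel gripper is mounted at the origin on the work surface. World frame = base frame: x ahead of the robot, y to its left, z up, the work surface at z = 0. Lengths are in m, angles in rad, forces in N, time in s.
With the tool pointing down it reaches from about 0.375 to 0.925 m from the base axis. Payload 5.7 kg.
Tool frame: the origin (TCP) lies midway between the tips of the shut fingers; the grasp point (between the pads) lies 19 mm behind it; z points along the fingers, x is the direction in which the jaws open and shut, and the axes are right-handed (so a half turn about z gives the same grasp; the last joint's range is limited). The gripper opens to 88 mm and grips with 3 to 60 N. Pads are 20 mm wide; open, the fingers measure 115 mm over their backs; the gripper's body (75 mm by 178 mm) begins 61 mm behind the grasp point.
Start: joints at [1.042, 0.359, 1.51, -0, 1.272, -0.115], TCP at [0.241, 0.549, 0.223] pointing down, gripper open.
Joint ranges: [-2.97, 2.97], [-1.01, 2.36], [0.21, 2.38], [-0.96, 4.11], [0.2, 2.71], [-2.98, 2.98]. Speed limits (rad/s): [2.39, 2.39, 3.14, 3.14, 3.14, 3.14].

### API

Orientations are given as a unit quaternion [x, y, z, w].
In Python, from bench import move_ptp, servo_line, goto_joints, move_gripper, sleep, inverse_kinematics, capture, PlanningError, close_job, spot_in, silhouettes, current_clock, current_joint_pos, current_qvel, current_joint_torque, current_position, current_orientation, current_force, current_torque, current_finger_gap gives the robot as it stands. Calls block until the motion is done:
- move_ptp(position, orientation): joint-space move of the TCP to a pose.
- servo_line(position, orientation=None, rate=0.15, contact_N=None): straight line of the TCP; orientation=None keeps the orientation; rate is the mean speed in m/s. With contact_N (N) it stops when the force on the tool has changed by that much, and returns True; else False.
- goto_joints(angles): joint-space move.
- move_gripper(opening): finger opening in m; the grip force is fixed at half the most; returns when the fingers have stopped.
- sleep(seconds).
- inverse_kinematics(position, orientation): joint angles nearest the present ones, or None.
- capture(name): name is "scene" or "top"; returns a dict with "image" (384x512x3 uint8, blue, green, red), "range_z" (384x512 float32, m along the optical axis (not along the pixel's ray), 0 where there is no reading), "intrinsics" (3x3 intrinsics, pixels), "R" (3x3) and "t" (3): a world point X has camera coordinates R X + t. Camera axes: x right, y down, z forward; pixel columns grow to the right and rows downward; lengths in m; the calibration is good to about 2 mm. A picture is of the moment at which its call begins.
A pose or a line that the arm cannot do raises PlanningError and nothing moves.
- close_job(): hands the job in, once; it reports no verdict.
Trained networks look in the newest picture that a camera, given by its name, has taken for a name from the list of things; names that differ only in an ending like _2 or _b are one class to them, and where a whole thing is asked for, a point or a joint stands for the part that bears it (a point fixed in the world has none). Each returns a list of dicts, best first, with "conf" (0 to 1); they miss things now and then, are a little off and sometimes report something else, mostly with a low value. They report only what shows in the picture. A call takes as long as a camera call. They do not tell look-alikes from the thing itself.
- spot_in(camera, query): "xy" ([column, row] in pixels, amid what is visible of it).
- silhouettes(camera, query): "region" (384x512 bool, what is visible of it) and "xy" ([column, row] in pixels, amid what is visible of it).
Readings, each from a call of its own:
- current_clock(): time.
- current_joint_pos(): joint angles.
- current_qvel(): joint speeds.
- current_joint_torque(): joint torques, N m.
- current_position(): TCP position.
- current_orientation(): TCP orientation.
- current_force(): force on the tool from outside, world axes, zero at the start.
- current_torque(): the same for the moment, N m.
- current_finger_gap(): finger opening in m.
Only numpy, scipy, OpenCV 4.12 (cv2) and the standard library are available. Lean on these libraries where they do the work, as an engineer would, in place of code of your own. Each camera call takes 0.05 s, during which the arm holds its last target. There are 200 camera calls.

## Working session

There is one attempt and no reset: what is moved stays moved. The work goes in short steps, each a Python script; the robot and the scene stay as the last script left them, time stands still between calls to the robot, and variables do not carry over. Pictures are saved under pics/ and viewed, about 8 in all and at most 12, crops included, and the job is handed in when it is done.

```bash
ls; mkdir -p pics; cat > h.py <<'E'
from bench import *
import numpy as np, cv2
def world(c,m):
    v,u=np.nonzero(m&(c["range_z"]>0)); z=c["range_z"][v,u]; K=c["intrinsics"]
    P=np.stack([(u-K[0,2])*z/K[0,0],(v-K[1,2])*z/K[1,1],z],1)
    return (P-c["t"])@c["R"]
E
python3 - <<'E'
from h import *
print(current_clock(),current_orientation(),current_force())
ims=[]
for n in("scene","top"):
    c=capture(n); ims.append(c["image"]); np.savez(n+".npz",**c)
    print(n,c["t"],-c["R"].T@c["t"])
    for q in("tray","rack","plug","punch_mid","slim_mid","wide_mid"):
        for d in silhouettes(n,q)[:4]:
            P=world(c,d["region"])
            print(q,round(d["conf"],2),np.round(d["xy"]),len(P),np.round(np.r_[np.median(P,0),P.min(0),P.max(0)],3) if len(P) else "")
for n,i in zip(("scene","top"),ims): cv2.imwrite(f"pics/{n}0.png",cv2.resize(i,None,fx=1.5,fy=1.5))
E
```

```text
pics
0.0 [ 8.37283474e-01  5.46768254e-01 -8.25979998e-04  4.22166820e-04] [-0.03796588  0.53096695  0.16549717]
scene [-0.35041285 -0.22844276  1.13903364] [ 0.97429713 -0.26947595  0.67119349]
tray 0.7 [148. 297.] 4082 [ 0.591 -0.219  0.018  0.489 -0.283 -0.003  0.64  -0.147  0.065]
rack 0.78 [302. 183.] 1998 [ 0.544  0.197  0.034  0.457  0.109 -0.002  0.57   0.38   0.078]
plug 0.44 [146. 282.] 61 [ 0.573 -0.211  0.052  0.565 -0.219  0.049  0.585 -0.203  0.062]
plug 0.36 [149. 299.] 4130 [ 0.591 -0.219  0.017  0.489 -0.283 -0.004  0.64  -0.141  0.065]
punch_mid 0.79 [335. 132.] 264 [0.465 0.385 0.05  0.415 0.307 0.001 0.53  0.473 0.087]
punch_mid 0.77 [301. 139.] 274 [0.438 0.285 0.047 0.401 0.274 0.001 0.45  0.342 0.083]
punch_mid 0.68 [334. 157.] 240 [0.542 0.293 0.059 0.512 0.282 0.034 0.554 0.317 0.088]
punch_mid 0.55 [373. 155.] 296 [ 0.573  0.384  0.049  0.526  0.318 -0.001  0.614  0.489  0.082]
slim_mid 0.59 [284. 181.] 214 [ 0.522  0.149  0.042  0.453  0.134 -0.002  0.537  0.214  0.078]
wide_mid 0.81 [314. 168.] 471 [0.537 0.217 0.073 0.508 0.203 0.035 0.55  0.254 0.1  ]
wi
[... 179 characters left out ...]
7. 176.] 1962 [ 0.566 -0.204  0.016  0.505 -0.28  -0.003  0.639 -0.142  0.064]
rack 0.83 [200. 190.] 1296 [ 0.521  0.205  0.035  0.486  0.113 -0.004  0.568  0.346  0.046]
punch_mid 0.76 [127. 210.] 145 [0.458 0.389 0.064 0.444 0.379 0.031 0.474 0.406 0.083]
punch_mid 0.58 [162. 183.] 169 [0.534 0.299 0.063 0.52  0.286 0.033 0.557 0.32  0.089]
punch_mid 0.58 [127. 171.] 166 [0.566 0.389 0.059 0.552 0.378 0.005 0.586 0.411 0.083]
punch_mid 0.51 [166. 225.] 163 [0.43  0.289 0.056 0.414 0.276 0.028 0.449 0.307 0.083]
wide_mid 0.69 [187. 184.] 278 [0.523 0.225 0.095 0.506 0.208 0.032 0.549 0.26  0.101]
wide_mid 0.15 [350. 173.] 2007 [ 0.565 -0.206  0.015  0.504 -0.284 -0.005  0.638 -0.143  0.064]
```

View pics/scene0.png

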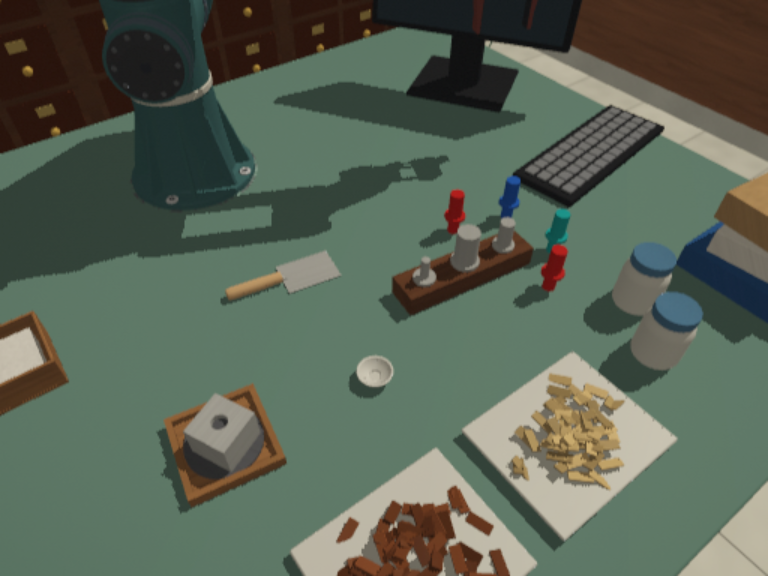

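View pics/top0.png

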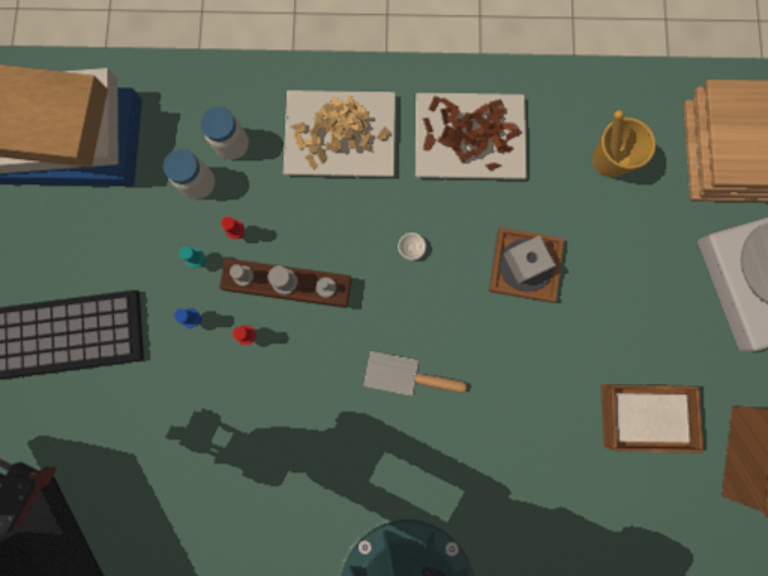

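The steel mid punch hangs at the far (+y) end of the rack (scene ≈(337,157), top ≈(160,182)). The wide punch is in the middle, the slim one at the near end, and the coloured look-alikes stand around the rack. The die's dark bore is at scene ≈(146,281), top ≈(354,171). Next I'll refine the grip top and bore positions.

```bash
cat > m.py <<'E'
from h import *
def ray(c,u,v,z):
    d=np.linalg.solve(c["intrinsics"],[u,v,1])@c["R"]; o=-c["R"].T@c["t"]
    return o+d*(z-o[2])/d[2]
def proj(c,X):
    p=c["intrinsics"]@(c["R"]@X+c["t"]); return p[:2]/p[2]
def bore(c,guess):
    u,v=np.round(proj(c,guess)).astype(int); r=9
    g=cv2.cvtColor(c["image"],cv2.COLOR_BGR2GRAY).astype(float)[v-r:v+r+1,u-r:u+r+1]
    med=np.percentile(g,75); 
    yy,xx=np.mgrid[-r:r+1,-r:r+1]
    w=np.clip(med*0.8-g,0,None)*(xx**2+yy**2<49)
    return g.astype(int),ray(c,u+(w*xx).sum()/w.sum(),v+(w*yy).sum()/w.sum(),0.06)
E
python3 - <<'E'
from m import *
T=np.load("top.npz");S=np.load("scene.npz")
for n,c,px in(("top",T,(354,171.5)),("scene",S,(146.5,281))):
    c=dict(c); g0=ray(c,*px,0.06); g,b=bore(c,g0); print(n,"bore",g0,b); print("\n".join(" ".join("%3d"%x for x in r) for r in g))
    A=world(c,np.ones((384,512),bool))
    for nm,p,r,lo,hi in(("mid",(.535,.299),.022,.08,.095),("wide",(.523,.225),.03,.09,.11),("slim",(.51,.149),.022,.07,.09),("die",(.57,-.21),.05,.056,.066),("plate",(.57,-.21),.09,.014,.022)):
        P=A[(np.hypot(*(A[:,:2]-p).T)<r)&(A[:,2]>lo)&(A[:,2]<hi)]
        print(nm,len(P),P.mean(0).round(4),((P.min(0)+P.max(0))/2).round(4),cv2.minAreaRect(P[:,:2].astype(np.float32)))
    P=A[(abs(A[:,2]-.036)<.004)&(A[:,0]>.45)&(A[:,0]<.6)&(A[:,1]>.08)&(A[:,1]<.36)]
    print("rack",cv2.minAreaRect(P[:,:2].astype(np.float32)))
E
```

```text
top bore [ 0.57431243 -0.2081709   0.06      ] [ 0.57519428 -0.20793989  0.06      ]
115 127 136 139 139 137 138 138 139 139 139 139 140 139 140 139 139 130  82
137 141 139 138 138 138 139 140 139 141 139 140 139 138 139 136 137 141 103
139 139 138 137 140 139 141 140 140 140 140 139 138 138 136 136 138 140 134
139 138 139 140 141 139 141 141 141 139 140 138 138 136 138 138 139 139 141
141 139 139 139 140 139 142 142 126 116 125 137 139 140 140 138 138 137 137
139 139 140 140 139 138 134 106  77  76  92 107 128 138 139 136 137 137 137
139 139 138 138 139 141 102  53  52  64  67  79 104 132 138 136 137 135 137
139 137 138 138 139 130  76  48  65  68  66  67  92 121 136 136 136 137 137
138 138 136 138 140 125  71  57  69  68  67  65  85 116 133 139 138 138 139
138 137 138 139 141 138  80  56  66  69  67  65  74 119 138 138 140 139 139
139 137 139 138 139 139 100  65  66  65  66  65  86 128 141 140 140 137 139
140 139 138 136 138 138 132  96  66  62  61  83 121 139 140 139 138 137 136
134 137 136 137 138 138 140 132 125 113 119 130 139 141 139 137 136 137 137
131 139 137 137 138 139 138
[... 3132 characters left out ...]
09, 0.2266538292169571), (0.03454750031232834, 0.03688905015587807), 25.45376968383789)
slim 31 [0.5203 0.1511 0.0746] [0.5187 0.1513 0.074 ] ((0.5200161337852478, 0.1511652171611786), (0.01259743981063366, 0.010688633657991886), 39.43948745727539)
die 969 [ 0.5768 -0.212   0.0596] [ 0.5747 -0.2112  0.0607] ((0.5751311182975769, -0.21148407459259033), (0.06187673285603523, 0.061626333743333817), 26.401592254638672)
plate 1109 [ 0.5815 -0.2177  0.0175] [ 0.5713 -0.2137  0.018 ] ((0.5707875490188599, -0.21346500515937805), (0.11998536437749863, 0.12248280644416809), 80.98255157470703)
rack ((0.5003018379211426, 0.23093019425868988), (0.23291882872581482, 0.11430931836366653), 82.8174819946289)
```

```bash
cat >> m.py <<'E'
a=np.deg2rad(-7); Q=[np.cos(a/2),np.sin(a/2),0,0]
st=lambda s:print(s,round(float(current_clock()),2),np.round(current_position(),4),np.round(current_force(),2),round(float(current_finger_gap()),4))
E
python3 - <<'E'
from m import *
p=np.array([.5375,.3022])
for P in([*p,.15],[*p,.05],[.5755,-.2095,.15],[.5755,-.2095,.07]): print(inverse_kinematics(P,Q))
move_ptp([*p,.15],Q); st("above")
print(servo_line([*p,.05],rate=.1,contact_N=8)); st("down")
move_gripper(0.0); st("grip")
print(servo_line([*p,.06],rate=.05)); st("up1")
servo_line([*p,.13],rate=.15); st("lift")
c=capture("scene"); u,v=np.round(proj(c,np.r_[p,.12])).astype(int)
cv2.imwrite("pics/lift.png",cv2.resize(c["image"][max(v-80,0):v+80,u-90:u+90],None,fx=3.5,fy=3.5))
E
```

```text
[ 4.00215865e-01  4.52341275e-01  1.55438338e+00 -4.44089210e-16
  1.13486800e+00  5.22388913e-01]
[ 4.00215865e-01  5.73339831e-01  1.63602733e+00 -4.44089210e-16
  9.32225492e-01  5.22388913e-01]
[-4.61858071e-01  4.46875888e-01  1.56405531e+00 -4.44089210e-16
  1.13066146e+00 -3.39685023e-01]
[-4.61858071e-01  5.42267163e-01  1.63246480e+00 -4.44089210e-16
  9.66860686e-01 -3.39685023e-01]
above 2.16 [0.537  0.3032 0.1503] [-0.21  0.39  1.55] 0.0878
False
down 3.31 [0.5381 0.3024 0.0506] [ 0.52 -0.2   0.45] 0.0879
grip 4.32 [0.537  0.3022 0.05  ] [-2.15 -0.2   1.26] 0.0238
False
up1 4.67 [0.5381 0.3024 0.0605] [-0.39  0.08 -1.49] 0.0233
lift 5.28 [0.5371 0.302  0.1295] [-0.7   0.43 -1.31] 0.0236
```

View pics/lift.png

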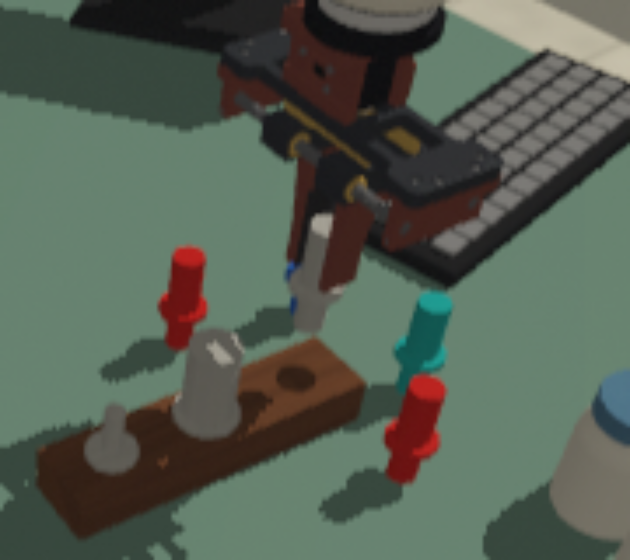

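Punch is firmly held and upright, and the rack hole is empty. The slim and wide punches stand untouched. Moving over the die and touching down lightly.

```bash
python3 - <<'E'
from m import *
p=np.array([.5375,.3022]); b=np.array([.5755,-.2095])
servo_line([*p,.16],rate=.15)
servo_line([*b,.16],rate=.3)
servo_line([*b,.112],rate=.1); sleep(.2); st("hover")
c=capture("scene"); u,v=np.round(proj(c,np.r_[b,.08])).astype(int)
cv2.imwrite("pics/hover.png",cv2.resize(c["image"][v-50:v+50,u-60:u+60],None,fx=6,fy=6,interpolation=cv2.INTER_CUBIC))
t=capture("top"); np.savez("hov.npz",**c)
print(servo_line([*b,.098],rate=.015,contact_N=4)); st("touch")
for i in range(4): sleep(.05); st("")
E
```

```text
hover 8.38 [ 0.5761 -0.2098  0.1128] [-0.71 -0.42 -2.07] 0.0238
True
touch 9.08 [ 0.5755 -0.2095  0.1036] [ 0.49 -0.34  4.64] 0.0237
 9.13 [ 0.5755 -0.2095  0.1036] [-0.33  0.31  4.9 ] 0.0237
 9.18 [ 0.5755 -0.2095  0.1036] [0.52 0.96 4.53] 0.0235
 9.23 [ 0.5754 -0.2095  0.1036] [ 0.43 -0.39  5.48] 0.0237
 9.28 [ 0.5754 -0.2095  0.1036] [-0.21 -0.84  5.59] 0.0239
```

View pics/hover.png

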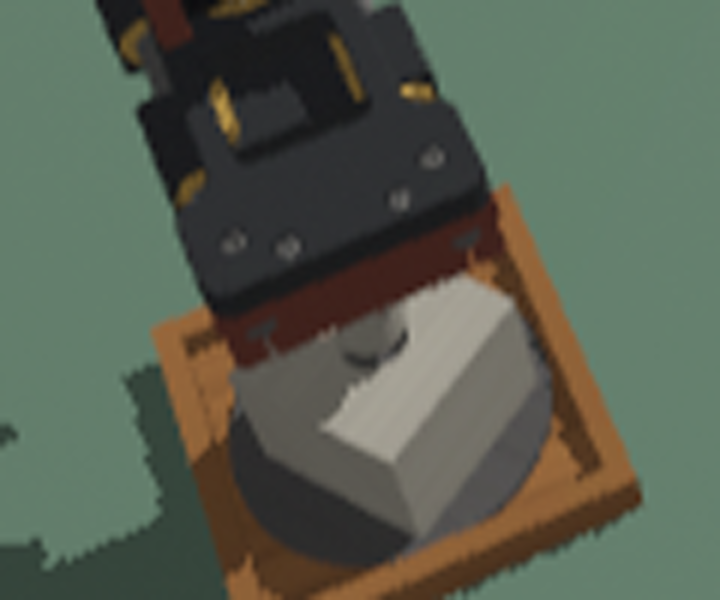

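Contact at TCP z = 0.1036, which matches the foot on the die top: the bore was missed slightly. The picture shows the punch over the die with part of the dark bore edge visible toward the camera at crop ≈(375,350). First a stiffness check, then a light-pressure spiral.

```bash
cat > sp.py <<'E'
from m import *
def avg(n=4): 
    F=[];Z=[]
    for _ in range(n): F.append(current_force()); Z.append(current_position()); sleep(.01)
    return np.mean(F,0),np.mean(Z,0)
def spiral(b,z,r0=0.,rmax=4.,pitch=.8,seg=1.0,rate=.012):
    """slide at commanded z; stop when vertical support is lost"""
    r=r0; th=0; log=[]
    while r<rmax:
        th+=seg/max(r,.6); r=r0+pitch*th/(2*np.pi)
        q=b+r*1e-3*np.array([np.cos(th),np.sin(th)])
        servo_line([*q,z],rate=rate,contact_N=15)
        f,x=avg(3); log.append((r,*np.round(f,1),*np.round(x*1e3,2)))
        if f[2]<1.5 or np.hypot(*f[:2])>14 or f[2]>25: break
    return log
E
python3 - <<'E'
from sp import *
b=np.array([.5755,-.2095])
for z in(.1034,.1032,.1030):
    servo_line([*b,z],rate=.01,contact_N=12); sleep(.05); f,x=avg(); print(z,f.round(1),x.round(4))
    if f[2]>9: break
L=spiral(b,z)
for l in L[::4]+L[-3:]: print(*np.round(l,2))
st("end")
E
```

```text
0.1034 [-1.   0.2  5.6] [ 0.5756 -0.2096  0.1036]
0.1032 [-1.3  0.7  6. ] [ 0.5756 -0.2096  0.1036]
0.103 [-1.3  0.5  7.8] [ 0.5756 -0.2096  0.1035]
0.21 -1.0 -0.7 7.6 575.62 -209.54 103.53
0.99 -1.9 -1.6 7.3 575.67 -209.28 103.58
1.43 -1.7 2.8 8.0 575.67 -210.09 103.41
1.76 -3.0 -2.8 7.5 575.8 -209.03 103.61
2.03 4.1 0.9 4.4 574.86 -209.81 103.42
1.97 3.2 -1.0 5.0 575.07 -209.42 103.58
2.03 4.1 0.9 4.4 574.86 -209.81 103.42
2.09 2.9 0.3 -0.3 573.61 -210.53 102.38
end 15.24 [ 0.5736 -0.2105  0.1024] [ 3.12  0.28 -0.4 ] 0.0235
```

Support was lost and z dropped 1.1 mm, so the foot is likely in the bore. Pressing down gently in steps from the present position.

```bash
python3 - <<'E'
from sp import *
f,x=avg(5); b=x[:2]; print(b)
for z in(.1015,.1005,.0995,.0985,.0975,.0965,.0955,.0945):
    r=servo_line([*b,z],rate=.02,contact_N=18); sleep(.05); f,x=avg(4); print(z,r,f.round(1),(x*1e3).round(2),np.round(current_torque(),2))
    if f[2]>20 or np.hypot(*f[:2])>12: break
E
```

```text
[ 0.57361208 -0.21054841]
0.1015 False [ 3.7 -0.8 -4.3] [ 573.55 -210.53  101.04] [-0.2  -0.81 -0.02]
0.1005 False [ 3.3 -0.7 -2.8] [ 573.6  -210.57  100.4 ] [-0.23 -0.7  -0.02]
0.0995 False [ 3.  -0.6 -1.2] [ 573.62 -210.57   99.55] [-0.2  -0.59  0.02]
0.0985 False [ 2.8 -0.3 -0.8] [ 573.65 -210.57   98.51] [-0.18 -0.55  0.01]
0.0975 False [ 3.2 -0.8 -0.8] [ 573.66 -210.58   97.46] [-0.21 -0.66  0.02]
0.0965 False [ 2.9 -0.9 -0.7] [ 573.66 -210.56   96.44] [-0.16 -0.65  0.  ]
0.0955 False [ 2.4 -0.2  4.1] [ 573.69 -210.61   95.82] [-0.07 -0.37 -0.05]
0.0945 False [1.5 0.7 6.4] [ 573.73 -210.61   95.04] [-0.03 -0.22 -0.01]
```

In the bore and on the plug. Pressing on, easing sideways forces.

```bash
python3 - <<'E'
from sp import *
f,x=avg(5); b=x[:2].copy(); z=.0945
while z>.0715:
    z-=.0015
    r=servo_line([*b,z],rate=.02,contact_N=25); f,x=avg(4)
    print(round(z,4),r,f.round(1),(x*1e3).round(2),np.round(current_torque()[:2],2))
    b+=np.clip(f[:2]*.00004,-.0002,.0002)
    if f[2]>24 or np.hypot(*f[:2])>15: break
st("")
E
```

```text
0.093 False [1.  0.1 6.7] [ 573.74 -210.61   93.53] [-0.02 -0.19]
0.0915 False [1.  0.1 6.8] [ 573.77 -210.62   92.07] [ 0.03 -0.14]
0.09 False [1.1 0.3 6.8] [ 573.78 -210.61   90.57] [-0.01 -0.2 ]
0.0885 False [0.5 0.6 6.9] [ 573.77 -210.61   89.06] [-0.01 -0.11]
0.087 False [1.1 0.2 7.1] [ 573.79 -210.62   87.58] [-0.09 -0.15]
0.0855 False [ 0.8 -0.1  7.1] [ 573.79 -210.6    86.07] [ 0.   -0.16]
0.084 False [1.  0.1 7.2] [ 573.8  -210.61   84.56] [-0.08 -0.12]
0.0825 False [ 1.  -0.6  7.5] [ 573.81 -210.59   83.06] [-0.06 -0.06]
0.081 False [0.9 0.1 6.8] [ 573.81 -210.6    81.54] [-0.  -0.1]
0.0795 False [0.8 0.2 7.1] [ 573.81 -210.6    80.03] [-0.04 -0.09]
0.078 False [0.4 0.1 7. ] [ 573.82 -210.59   78.52] [-0.01 -0.08]
0.0765 False [0.2 0.2 6.8] [ 573.83 -210.6    77.01] [-0.03 -0.04]
0.075 False [ 0.2 -0.   7.3] [ 573.84 -210.6    75.53] [-0.05 -0.03]
0.0735 False [ 0.2 -0.2  6.6] [ 573.83 -210.6    74.02] [-0.04 -0.09]
0.072 False [-2.3  1.5 17.8] [ 573.86 -210.61   73.83] [0.17 0.46]
0.0705 False [-5.4  2.2 28.9] [ 573.91 -210.63   73.76] [0.38 1.08]
 22.52 [ 0.5739 -0.2107  0.0738] [-5.52  3.46 28.49] 0.0236
```

Sharp stop at TCP 73.8 mm, 29.7 mm below the first contact, so the collar is on the die. Unload, release, retreat and verify.

```bash
python3 - <<'E'
from sp import *
f,x=avg(5); b=x[:2]
servo_line([*b,.0735],rate=.02); sleep(.1); st("eased")
move_gripper(.088); st("open")
servo_line([*b,.20],rate=.12); st("up")
move_ptp([.5,.05,.3],Q); st("away")
for n in("top","scene"):
    c=capture(n); A=world(c,np.ones((384,512),bool))
    for nm,p,r,lo,hi in(("punch",(.574,-.2105),.025,.085,.12),("collar",(.574,-.2105),.025,.0625,.07),("wide",(.523,.225),.03,.09,.11),("slim",(.51,.149),.022,.07,.09)):
        P=A[(np.hypot(*(A[:,:2]-p).T)<r)&(A[:,2]>lo)&(A[:,2]<hi)]
        print(n,nm,len(P),P.mean(0).round(4),P[:,2].max().round(4) if len(P) else "")
    if n=="scene":
        u,v=np.round(proj(c,np.r_[b,.08])).astype(int)
        cv2.imwrite("pics/end.png",cv2.resize(np.hstack([c["image"][v-50:v+50,u-50:u+50],c["image"][120:220,250:350]]),None,fx=4,fy=4,interpolation=cv2.INTER_CUBIC))
E
```

```text
eased 22.97 [ 0.5738 -0.2106  0.0739] [-0.44  0.58  9.36] 0.0235
open 24.05 [ 0.5739 -0.2106  0.0735] [-0.1  -0.2   0.05] 0.0876
up 25.26 [ 0.5733 -0.2104  0.1991] [0.19 0.15 0.88] 0.0878
away 26.38 [0.5003 0.0493 0.2995] [0.75 0.27 0.38] 0.0878
top punch 93 [ 0.574  -0.2065  0.1055] 0.1128
top collar 64 [ 0.5719 -0.2029  0.0652] 0.0697
top wide 0 [nan nan nan] 
top slim 22 [0.5184 0.1553 0.075 ] 0.079
scene punch 249 [ 0.5791 -0.2121  0.1036] 0.1121
scene collar 146 [ 0.5821 -0.2125  0.0656] 0.07
scene wide 170 [0.53   0.2246 0.0967] 0.0997
scene slim 30 [0.5204 0.1511 0.0747] 0.0774<stdin>:11: RuntimeWarning: Mean of empty slice.
  ret = um.true_divide(
```

View pics/end.png

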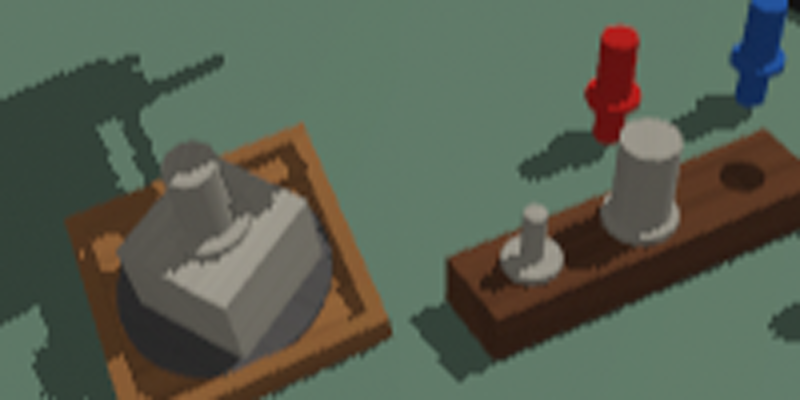

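The punch stands upright with its collar flat on the die (crop ≈(195,190)). The slim and wide punches are in place in the rack, and the robot is clear.

```bash
python3 -c "
from bench import *
sleep(.3); close_job()"
```

```text
the job is handed in; nothing more can be done
```

I took the middle-sized steel punch from the +y end of the rack and fitted it into the die. The job was handed in at about 27 s on the robot's clock, against the 72 s limit. It gave no verdict.

- **Fit:** the first touch missed the bore by about 2 mm. A spiral slide at about 8 N found it, and I pressed the plug down with about 7 N on the tool until a hard stop. The stop came 29.7 mm below the first touch, against an expected 30 mm, so I take the collar to be on the die.
- **Force:** the peak reading at the hard stop was about 29 N. I eased it to about 9 N before opening the gripper.
- **Final checks:** the picture shows the punch upright with its collar flat on the die. Its top measured about 0.11 m, as expected. The other two punches stand in the rack: both match their starting positions within 1 mm in the scene camera.
- **Gaps and disagreements:** the top camera gave no reading for the wide punch, probably because the arm was in the way, so that one rests on the scene camera alone. The two cameras also differ by about 3–4 mm in y. I did not measure the plug's depth or the punch's tilt directly.

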